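Set the hanger of an angle nutrunner to its balance point

TASK

This air nutrunner is going onto a spring balancer, so its hanger must sit where the tool balances. Slide the hanger along the tube, trying it with small lifts by the bail, until the tool hangs level; then lift it by the bail's crossbar a good 4 cm clear of its rest, let it hang there still and level for a moment, and lay it gently back in both forks the same way round, and let go. Do not let the tool tip steeply, do not press it hard into the rest, and leave the things around it alone.

Things in the scene. Friction and masses are not known exactly. Their poses are not given: they have to be found in the camera images.
- nutrunner: Loose air tool, 430 mm long: long aluminium tube 30 mm thick, angle head at one end, black motor end at the other; 0.6 to 1.0 kg. Origin on the tube's axis at mid-length, x along it to the head, z up as it lies (square drive down, 59 mm below the axis). Insides vary: the balance point is unknown, x = -40 to +60 mm; the centre of mass is up to 8 mm below the axis.
- head_end (a point): Point on the tool's axis in the middle of the angle head, at x = +176 mm of the nutrunner. Endwise the tool has about 8 mm of play either way in the rest, where each fork stands between a 38 mm flange (95 to 101 mm from mid tube) and a 42 mm housing (from 129 mm).
- motor_tip (a point): Point on the tool's axis at the rear face of the black motor housing, at x = -201 mm of the nutrunner.
- hanger (a joint): Place of the hanger's pin along the tube, m, in the nutrunner's x: 0 mid tube, positive towards the head, range -0.082 to 0.082. The hanger is a steel spring-clip ring 24 mm long, 40 mm across, with two ears holding a cross pin 40 mm above the tube's axis. It slides when pushed with about 4 N and stays where left.
- bail (a joint): Swivel angle of the bail on the hanger's pin, rad: 0 when square to the tube (a weak spring holds it so), positive when its top leans to the head. With the bail held upright and the tool hanging this shows the tool's tilt: negative when the head is low, positive when the motor end is. Hanging free it tilts about 0.02 rad per mm off balance and settles in about 2 s.
- bail_grip (a point): Middle of the bail's flat steel crossbar, the part to hold, squarely at its middle: 10 mm thick along the tool's axis, 44 mm wide across it, 16 mm high; 42 mm above the pin, 82 mm above the tool's axis. Below are two legs 10 mm thick; about 27 mm free from the bar down to the hanger's ears.
- rest: Fixed bench rest: steel plate 300 x 100 x 8 mm, two uprights with rubber V forks 12 mm thick that carry the tube at x = -115 and +115 mm. Origin under the plate's centre; x along the tool's axis to the head's side, z up. Seated, the tool's axis is 110 mm above the bench; fork tips end within 10 mm of that height.
- rest_seat (a point): Point on the rest midway between the forks where the middle of the tool's axis belongs, 110 mm above the bench.
- parts_bin: Bystander: blue open bin 200 x 280 x 70 mm with cast handles, origin under its centre.
- cast_handle: Bystander: loose bare aluminium casting 150 mm long lying on the bench.
- socket: Bystander: dark steel socket, 28 mm diameter, 38 mm high, standing on the bench.
- carton: Bystander: brown carton 160 x 110 x 60 mm.

How it is judged:
By the outcome, as a careful person would: the job done as asked, in the order asked, and still so for the second after the job is handed in, with the robot touching nothing.
It also fails if it takes over 72 s, if anything falls off the work surface, if the arm or the gripper's body presses on something with over 40 N, if the wrist force passes 120 N, or if a joint passes its speed limit or range.

ROBOT

A 6-joint arm with a two-finger parallel gripper is mounted at the origin on the work surface. World frame = base frame: x ahead of the robot, y to its left, z up, the work surface at z = 0. Lengths are in m, angles in rad, forces in N, time in s.
With the tool pointing down it reaches from about 0.3 to 0.775 m from the base axis. Payload 14.6 kg.
Tool frame: the origin (TCP) lies midway between the tips of the shut fingers; the grasp point (between the pads) lies 19 mm behind it; z points along the fingers, y is the direction in which the jaws open and shut (so a half turn about z gives the same grasp; the last joint's range is limited). The gripper opens to 94 mm and grips with 3 to 60 N. Pads are 16 mm wide; open, the fingers measure 119 mm over their backs; the gripper's body (75 mm by 177 mm) begins 78 mm behind the grasp point.
Start: joints at [1.168, 0.3, 1.521, -0, 1.321, -0.067], TCP at [0.181, 0.519, 0.205] pointing down, gripper open.
Joint ranges: [-3.03, 3.03], [-0.79, 2.21], [0.23, 2.52], [-1.04, 4.18], [0, 3.07], [-2.55, 2.55]. Speed limits (rad/s): [2.22, 2.22, 2.57, 3.14, 3.14, 3.14].

INTERFACE

Orientations are given as [roll, pitch, yaw] about the fixed x, y, z axes, in that order (R = Rz(yaw) Ry(pitch) Rx(roll)).
In Python, from station import ctrl, viewer, workorder gives the robot as it stands.
- The arm moves only by the tool play_rows, never from a script. Its argument "commands" is a list of rows, each an object of numbers: "dx", "dy", "dz": the shift along the tool's x, y, z in m; "ax", "ay", "az": the turn, a rotation vector about the tool's x, y, z in degrees. In form: [{"dx": .., "dy": .., "dz": .., "ax": .., "ay": .., "az": ..}, ...]. A call has exactly 5 rows; each row shifts and turns the pose as measured when the row begins, along the tool's axes as they then stand; what a row does not reach is not made up. A row lasts 1/12 s, in which the tool goes at most 41.7 mm and 7.16 degrees, less where a joint would pass 70% of its speed; a pose out of reach is approached as far as the arm can. A call with a gripper value outside its range is refused whole. "claw" is the opening, from 0 (shut) to 1 (fully open), set as the call begins (left out, the last holds). The fingers move at their own pace and stop on an object; "squeeze" is the grip in N (left out, the last holds). Time passes only in rows, so rows that do not move let the fingers close, or fill a call up. It gives the time, the measured TCP pose, the force and the opening at its end, in the units of the state.
- ctrl.get_obs(): the state, without advancing time (a new reading comes with each control period).
- viewer.camera(name): name is "side" or "top"; returns the picture (420x560x3 uint8, red, green, blue); there is no depth.
- viewer.camera_model(name): a dict with "K" (3x3 intrinsics, pixels), "dist_coeffs" ([k1, k2, p1, p2, k3] as OpenCV has them; the pictures are not rectified), "pose" (4x4, takes a point from camera to world coordinates). Camera axes: x right, y down, z forward; pixel columns grow to the right and rows downward; lengths in m; the calibration is good to about 2 mm. A picture is of the moment at which its call begins. camera_model takes no time and is no camera call.
- workorder.hand_in(): hands the job in, once; it reports no verdict.
The state is a dict: "time_s": time; "qpos": joint angles; "joint_vel": joint speeds; "tau": joint torques, N m; "ee_pos": TCP position; "eef_rot": TCP orientation; "force": force on the tool from outside, world axes, zero at the start; "moment": the same for the moment, N m; "grip_width": finger opening in m.
Only numpy, scipy, OpenCV 4.12 (cv2) and the standard library are available. Lean on these libraries where they do the work, as an engineer would, in place of code of your own. Each camera call takes 0.05 s, during which the arm holds its last target. There are 200 camera calls.

## Working session

There is one attempt and no reset: what is moved stays moved. The work goes in short steps, Python scripts to look and compute and a tool call to move; the robot and the scene stay as the last step left them, time stands still between calls to the robot, and variables do not carry over. Pictures are saved under pics/ and viewed, about 8 in all and at most 12, crops included, and the job is handed in when it is done.

Besides the shell and the picture viewer there is one more tool, called in YAML: its name, and indented under it one key for each argument. play_rows: Moves the arm, as the interface text tells. Its arguments: {"type":"object","properties":{"commands":{"type":"array","items":{"type":"object","properties":{"dx":{"type":"number"},"dy":{"type":"number"},"dz":{"type":"number"},"ax":{"type":"number"},"ay":{"type":"number"},"az":{"type":"number"}}}},"claw":{"type":"number"},"squeeze":{"type":"number"}},"required":["commands"]}

```bash
mkdir -p pics
cat > h.py <<'E'
from station import ctrl, viewer, workorder
import numpy as np, cv2
from scipy.spatial.transform import Rotation as R
def snap(n,f=None):
    im=viewer.camera(n)
    if f: cv2.imwrite('pics/'+f,im[:,:,::-1])
    return im
def ray(n,uv):
    m=viewer.camera_model(n);P=np.array(m['pose'])
    p=cv2.undistortPoints(np.array([[uv]],float),np.array(m['K']),np.array(m['dist_coeffs']))[0,0]
    return P[:3,3],P[:3,:3]@np.array([p[0],p[1],1])
def onz(n,uv,z):
    c,d=ray(n,uv);return c+d*(z-c[2])/d[2]
def proj(n,X):
    m=viewer.camera_model(n);P=np.linalg.inv(np.array(m['pose']))
    r,_=cv2.Rodrigues(P[:3,:3]);return cv2.projectPoints(np.array(X,float).reshape(-1,1,3),r,P[:3,3],np.array(m['K']),np.array(m['dist_coeffs']))[0][:,0]
def two(u1,u2):
    c1,d1=ray('top',u1);c2,d2=ray('side',u2)
    A=np.c_[d1,-d2];s=np.linalg.lstsq(A,c2-c1,rcond=None)[0]
    a,b=c1+s[0]*d1,c2+s[1]*d2;return (a+b)/2,np.linalg.norm(a-b)
E
python3 - <<'E'
from h import *
snap('top','t1.png');snap('side','s1.png')
for n in('top','side'):
    m=viewer.camera_model(n);print(n,np.round(m['K'],1).tolist(),np.round(m['pose'],3).tolist())
o=ctrl.get_obs();print({k:np.round(v,3).tolist() for k,v in o.items()})
E
```

```text
top [[437.0, 0.0, 272.3], [0.0, 437.0, 206.8], [0.0, 0.0, 1.0]] [[0.021, -0.978, 0.209, 0.343], [-1.0, -0.021, 0.004, 0.002], [0.0, -0.209, -0.978, 1.389], [0.0, 0.0, 0.0, 1.0]]
side [[411.7, 0.0, 282.8], [0.0, 411.7, 209.0], [0.0, 0.0, 1.0]] [[0.971, -0.125, 0.204, 0.303], [-0.239, -0.576, 0.782, -1.196], [0.02, -0.808, -0.589, 1.026], [0.0, 0.0, 0.0, 1.0]]
{'time_s': 0.1, 'qpos': [1.168, 0.3, 1.522, 0.0, 1.321, -0.067], 'joint_vel': [0.0, -0.001, -0.001, -0.001, -0.002, -0.0], 'tau': [0.0, -53.264, -35.329, 0.071, 0.023, -0.0], 'ee_pos': [0.181, 0.519, 0.205], 'eef_rot': [-3.141, -0.0, 2.806], 'force': [-0.317, 1.06, 1.67], 'moment': [-0.04, 0.031, 0.032], 'grip_width': 0.094}
```

View pics/t1.png

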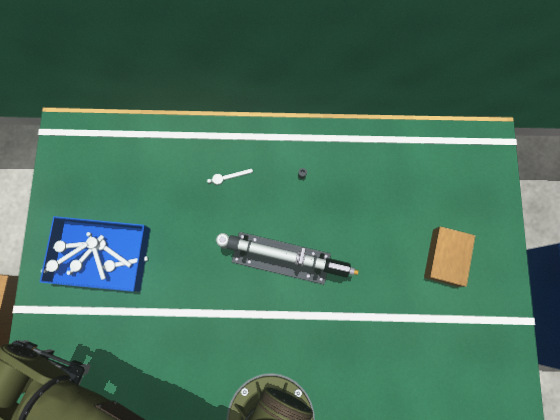

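View pics/s1.png

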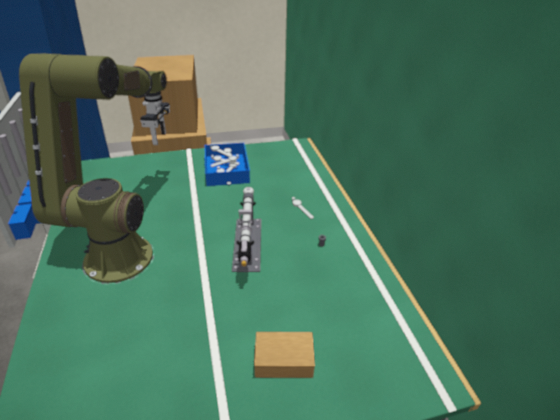

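The top view shows the tool with its head at about (222,240), its motor end at about (350,271), and the hanger near (300,256). The bin, casting, socket and carton are all well clear. I'll zoom in on both views.

Run:
```python
from h import *
t=cv2.imread('pics/t1.png')[225:290,210:365];s=cv2.imread('pics/s1.png')[180:275,225:275]
a=cv2.resize(t,None,fx=5,fy=5,interpolation=cv2.INTER_CUBIC)
cv2.imwrite('pics/t1c.png',a)
cv2.imwrite('pics/s1c.png',cv2.resize(s,None,fx=6,fy=6,interpolation=cv2.INTER_CUBIC))
```

```text
(no output)
```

View pics/t1c.png

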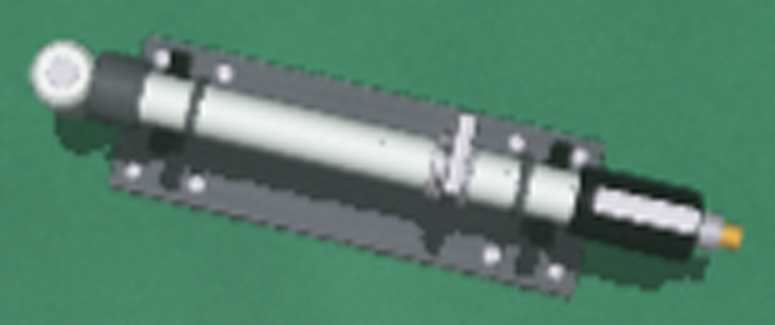

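View pics/s1c.png

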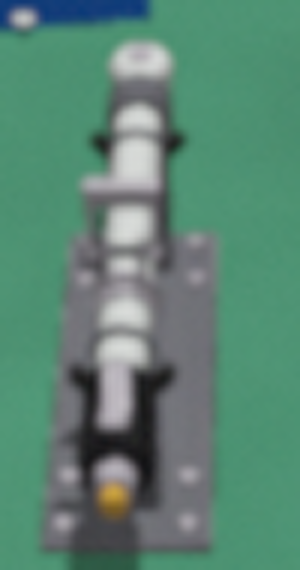

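Crop coordinates: the crossbar runs from (467,115) to (455,190) in the top crop, so its centre is at about (461,153). In the side crop its centre is at about (122,187). The flanges in the top crop are at (198,107) and (523,184), and the motor rear is at (703,233).

Run:
```python
from h import *
T=lambda x,y:(210+(x-2)/5,225+(y-2)/5)
S=lambda x,y:(225+(x-2.5)/6,180+(y-2.5)/6)
print('bar',two(T(461,153),S(122,187)),onz('top',T(461,153),.198))
h=onz('top',T(198,107),.113);m=onz('top',T(523,184),.113)
print('flanges',h,m,np.linalg.norm(h-m),(h+m)/2)
d=(h-m)[:2];d/=np.linalg.norm(d);yaw=np.degrees(np.arctan2(d[1],d[0]));print('yaw',yaw)
r=onz('top',T(703,233),.113);print('motor',r,((h+m)/2)[:2]-.201*d*-1*-1)
b=onz('top',T(461,153),.198);print('hanger x',(b-(h+m)/2)[:2]@d,'lat',(b-(h+m)/2)[:2]@[-d[1],d[0]])
print('bar dir',onz('top',T(467,115),.198)-onz('top',T(455,190),.198))
o=ctrl.get_obs();Rt=R.from_euler('xyz',o['eef_rot']).as_matrix();print(Rt.round(3))
```

```text
bar (array([ 0.4638935 , -0.07657226,  0.1955879 ]), np.float64(0.0013189211105249807)) [ 0.46430911 -0.07646057  0.198     ]
flanges [0.49661447 0.07211628 0.113     ] [ 0.45575597 -0.11817491  0.113     ] 0.1946282521324171 [ 0.47618522 -0.02302932  0.113     ]
yaw 77.8816908054197
motor [ 0.42979961 -0.22221428  0.113     ] [ 0.43398909 -0.21955027]
hanger x -0.054733760526016625 lat 0.00039458831663223673
bar dir [ 0.0408959  -0.00625078  0.        ]
[[-0.944  0.33  -0.   ]
 [ 0.33   0.944 -0.001]
 [ 0.    -0.001 -1.   ]]
```

The numbers agree with the given sizes: flange spacing is 195 mm against 196 nominal, and the bar is at z≈0.196. The bar is at (0.464,-0.077), the axis yaw is 77.9° and the hanger is at x≈-55 mm. I'll move above the bar now.

play_rows:
  commands:
    - {"dz": -0.04,"az": -7.1}
    - {"dz": -0.02}
    - {"dx": -0.025,"dy": -0.0327}
    - {"dx": -0.025,"dy": -0.0327}
    - {"dx": -0.025,"dy": -0.0327}
  claw: 1

```text
validation failed for argument at $.co...
```

play_rows:
  commands:
    - {"dx": -0.025,"dy": -0.0327}
    - {"dx": -0.025,"dy": -0.0327}
    - {"dx": -0.025,"dy": -0.0327}
    - {"dx": -0.025,"dy": -0.0327}
    - {"dx": -0.025,"dy": -0.0327}

```text
validation failed for argument at $.co...
```

play_rows:
  commands:
    - {"dx": -0.025,"dy": -0.0327}
    - {"dx": -0.025,"dy": -0.0327}
    - {"dx": -0.025,"dy": -0.0327}
    - {"dx": -0.025,"dy": -0.0327}
    - {}

```text
validation failed for argument at $.co...
```

```bash
cat >> h.py <<'E'
U=np.array([np.cos(np.radians(77.9)),np.sin(np.radians(77.9)),0]) # tool axis
def go(X):
    o=ctrl.get_obs();M=R.from_euler('xyz',o['eef_rot'])
    want=np.c_[[-U[1],U[0],0],U,[0,0,-1]]
    print('t',o['time_s'],'pos',np.round(o['ee_pos'],4),'d tool mm',np.round(M.inv().apply(np.array(X)-o['ee_pos'])*1e3,1),
     'turn deg',np.round(np.degrees((M.inv()*R.from_matrix(want)).as_rotvec()),2),'F',np.round(o['force'],2),'M',np.round(o['moment'],3),'w',round(o['grip_width'],4))
E
python3 -c "
from h import *
go([.464,-.0767,.173])"
```

```text
t 0.1 pos [0.1811 0.5191 0.2049] d tool mm [-463.4 -469.2   32.4] turn deg [-0.06 -0.01 -7.14] F [-0.32  1.06  1.67] M [-0.04   0.031  0.032] w 0.0937
```

Nothing moved: the rows seem to need all six fields.

play_rows:
  commands:
    - {"dx": 0,"dy": 0,"dz": -0.04,"ax": 0,"ay": 0,"az": -7.1}
    - {"dx": 0,"dy": 0,"dz": -0.02,"ax": 0,"ay": 0,"az": 0}
    - {"dx": -0.025,"dy": -0.0327,"dz": 0,"ax": 0,"ay": 0,"az": 0}
    - {"dx": -0.025,"dy": -0.0327,"dz": 0,"ax": 0,"ay": 0,"az": 0}
    - {"dx": -0.025,"dy": -0.0327,"dz": 0,"ax": 0,"ay": 0,"az": 0}
  claw: 1

```text
time_s: 0.52
ee_pos: [0.2329, 0.4078, 0.2643]
eef_rot: [-3.134, -0.002, 2.943]
force: [1.2, 0.9, -0.1]
grip_width: 0.0941
```

play_rows:
  commands:
    - {"dx": -0.025,"dy": -0.0327,"dz": 0,"ax": 0,"ay": 0,"az": 0}
    - {"dx": -0.025,"dy": -0.0327,"dz": 0,"ax": 0,"ay": 0,"az": 0}
    - {"dx": -0.025,"dy": -0.0327,"dz": 0,"ax": 0,"ay": 0,"az": 0}
    - {"dx": -0.025,"dy": -0.0327,"dz": 0,"ax": 0,"ay": 0,"az": 0}
    - {"dx": -0.025,"dy": -0.0327,"dz": 0,"ax": 0,"ay": 0,"az": 0}

```text
time_s: 0.93
ee_pos: [0.3219, 0.2186, 0.2644]
eef_rot: [-3.133, -0.002, 2.947]
force: [1.2, 0.6, -0.9]
grip_width: 0.0941
```

play_rows:
  commands:
    - {"dx": -0.025,"dy": -0.0327,"dz": 0,"ax": 0,"ay": 0,"az": 0}
    - {"dx": -0.025,"dy": -0.0327,"dz": 0,"ax": 0,"ay": 0,"az": 0}
    - {"dx": -0.025,"dy": -0.0327,"dz": 0,"ax": 0,"ay": 0,"az": 0}
    - {"dx": -0.025,"dy": -0.0327,"dz": 0,"ax": 0,"ay": 0,"az": 0}
    - {"dx": -0.025,"dy": -0.0327,"dz": 0,"ax": 0,"ay": 0,"az": 0}

```text
time_s: 1.35
ee_pos: [0.411, 0.03, 0.2657]
eef_rot: [-3.134, -0.001, 2.947]
force: [0.6, 1.2, -0.1]
grip_width: 0.0943
```

```bash
python3 -c "
from h import *
go([.464,-.0767,.173])"
```

```text
t 1.35 pos [0.411  0.03   0.2657] d tool mm [-72.7 -93.7  93.4] turn deg [-0.44 -0.06  0.97] F [ 0.62  1.18 -0.06] M [ 0.038 -0.045  0.002] w 0.0943
```

play_rows:
  commands:
    - {"dx": -0.025,"dy": -0.0325,"dz": 0,"ax": -0.4,"ay": 0,"az": 1}
    - {"dx": -0.025,"dy": -0.0325,"dz": 0,"ax": 0,"ay": 0,"az": 0}
    - {"dx": -0.021,"dy": -0.027,"dz": 0,"ax": 0,"ay": 0,"az": 0}
    - {"dx": 0,"dy": 0,"dz": 0,"ax": 0,"ay": 0,"az": 0}
    - {"dx": 0,"dy": 0,"dz": 0,"ax": 0,"ay": 0,"az": 0}

```text
time_s: 1.77
ee_pos: [0.4626, -0.0846, 0.2642]
eef_rot: [-3.141, -0.003, 2.921]
force: [-0.3, 1.9, 0.8]
grip_width: 0.094
```

```bash
python3 -c "
from h import *
go([.464,-.0767,.173])
im=snap('side');c=im[170:280,190:310];cv2.imwrite('pics/s2c.png',cv2.resize(c,None,fx=5,fy=5,interpolation=2)[:,:,::-1])"
```

```text
t 1.7667 pos [ 0.4626 -0.0846  0.2642] d tool mm [ 0.   8.1 91.2] turn deg [-0.05 -0.19 -0.52] F [-0.29  1.92  0.84] M [0.016 0.018 0.009] w 0.094
```

play_rows:
  commands:
    - {"dx": 0,"dy": 0.008,"dz": 0.03,"ax": 0,"ay": 0,"az": -0.5}
    - {"dx": 0,"dy": 0,"dz": 0.03,"ax": 0,"ay": 0,"az": 0}
    - {"dx": 0,"dy": 0,"dz": 0.02,"ax": 0,"ay": 0,"az": 0}
    - {"dx": 0,"dy": 0,"dz": 0.011,"ax": 0,"ay": 0,"az": 0}
    - {"dx": 0,"dy": 0,"dz": 0,"ax": 0,"ay": 0,"az": 0}
  claw: 0.4

```text
time_s: 2.23
ee_pos: [0.4629, -0.0709, 0.171]
eef_rot: [-3.141, -0.0, 2.937]
force: [0.2, 0.6, -0.1]
grip_width: 0.0641
```

```bash
python3 -c "
from h import *
go([.464,-.0767,.173])
im=snap('side');c=im[170:280,190:310];a=cv2.resize(c,None,fx=5,fy=5,interpolation=2)[:,:,::-1]
cv2.imwrite('pics/s3c.png',a)"
```

```text
t 2.2333 pos [ 0.4629 -0.0709  0.171 ] d tool mm [-2.3 -5.4 -2. ] turn deg [-0.03 -0.    0.35] F [ 0.25  0.56 -0.08] M [-0.032  0.03   0.062] w 0.0641
```

View pics/s3c.png

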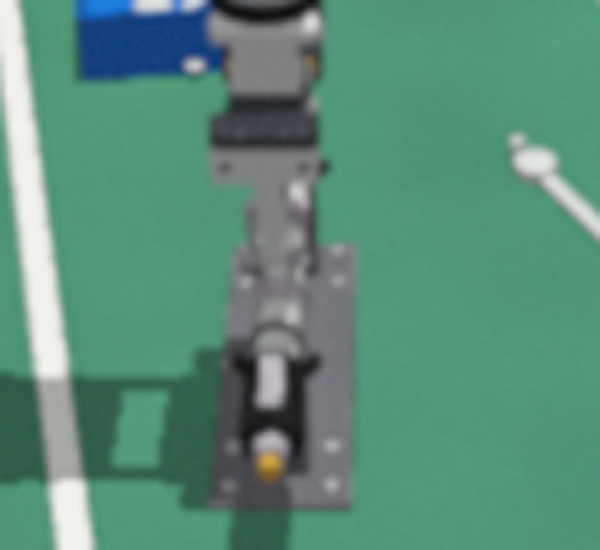

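The fingers straddle the bail over the tube, with the motor tip at about (270,465) in the crop and the rest undisturbed. I'll correct the last few millimetres and close.

play_rows:
  commands:
    - {"dx": -0.002,"dy": -0.005,"dz": -0.002,"ax": 0,"ay": 0,"az": 0.3}
    - {"dx": 0,"dy": 0,"dz": 0,"ax": 0,"ay": 0,"az": 0}
    - {"dx": 0,"dy": 0,"dz": 0,"ax": 0,"ay": 0,"az": 0}
    - {"dx": 0,"dy": 0,"dz": 0,"ax": 0,"ay": 0,"az": 0}
    - {"dx": 0,"dy": 0,"dz": 0,"ax": 0,"ay": 0,"az": 0}

```text
time_s: 2.7
ee_pos: [0.4656, -0.0755, 0.1788]
eef_rot: [-3.141, 0.007, 2.933]
force: [0.4, 0.0, -0.4]
grip_width: 0.0378
```

play_rows:
  commands:
    - {"dx": 0,"dy": 0,"dz": 0,"ax": 0,"ay": 0,"az": 0}
    - {"dx": 0,"dy": 0,"dz": 0,"ax": 0,"ay": 0,"az": 0}
    - {"dx": 0,"dy": 0,"dz": 0,"ax": 0,"ay": 0,"az": 0}
    - {"dx": 0,"dy": 0,"dz": 0,"ax": 0,"ay": 0,"az": 0}
    - {"dx": 0,"dy": 0,"dz": 0,"ax": 0,"ay": 0,"az": 0}
  claw: 0
  squeeze: 40

```text
time_s: 3.12
ee_pos: [0.4658, -0.0756, 0.1796]
eef_rot: [-3.141, 0.009, 2.933]
force: [-0.1, 1.4, 1.0]
grip_width: 0.0096
```

play_rows:
  commands:
    - {"dx": 0,"dy": 0,"dz": 0,"ax": 0,"ay": 0,"az": 0}
    - {"dx": 0,"dy": 0,"dz": 0,"ax": 0,"ay": 0,"az": 0}
    - {"dx": 0,"dy": 0,"dz": 0,"ax": 0,"ay": 0,"az": 0}
    - {"dx": 0,"dy": 0,"dz": 0,"ax": 0,"ay": 0,"az": 0}
    - {"dx": 0,"dy": 0,"dz": 0,"ax": 0,"ay": 0,"az": 0}

```text
time_s: 3.53
ee_pos: [0.4659, -0.0755, 0.1796]
eef_rot: [-3.141, 0.009, 2.933]
force: [-0.2, -0.0, 0.8]
grip_width: 0.0099
```

```bash
python3 -c "
from h import *
go([.464,-.0767,.173])"
```

```text
t 3.5333 pos [ 0.4659 -0.0755  0.1796] d tool mm [ 1.6 -1.5  6.6] turn deg [-0.02  0.49  0.13] F [-0.21 -0.01  0.79] M [ 0.103  0.044 -0.05 ] w 0.0099
```

play_rows:
  commands:
    - {"dx": 0,"dy": 0,"dz": 0,"ax": 0,"ay": 0,"az": 0}
    - {"dx": 0,"dy": 0,"dz": 0,"ax": 0,"ay": 0,"az": 0}
    - {"dx": 0.0015,"dy": 0,"dz": 0.006,"ax": 0,"ay": 0.5,"az": 0}
    - {"dx": 0,"dy": 0,"dz": 0,"ax": 0,"ay": 0,"az": 0}
    - {"dx": 0,"dy": 0,"dz": 0,"ax": 0,"ay": 0,"az": 0}
  claw: 0.2

```text
time_s: 3.95
ee_pos: [0.4641, -0.0753, 0.1728]
eef_rot: [-3.141, -0.001, 2.933]
force: [0.4, -0.1, -0.0]
grip_width: 0.0189
```

play_rows:
  commands:
    - {"dx": 0,"dy": 0,"dz": 0,"ax": 0,"ay": 0,"az": 0}
    - {"dx": 0,"dy": 0,"dz": 0,"ax": 0,"ay": 0,"az": 0}
    - {"dx": 0,"dy": 0,"dz": 0,"ax": 0,"ay": 0,"az": 0}
    - {"dx": 0,"dy": 0,"dz": 0,"ax": 0,"ay": 0,"az": 0}
    - {"dx": 0,"dy": 0,"dz": 0,"ax": 0,"ay": 0,"az": 0}
  claw: 0

```text
time_s: 4.37
ee_pos: [0.4641, -0.0751, 0.1725]
eef_rot: [-3.141, -0.002, 2.933]
force: [-0.6, -0.4, 0.1]
grip_width: 0.0098
```

```bash
python3 -c "
from h import *
go([.464,-.0767,.173])"
```

```text
t 4.3667 pos [ 0.4641 -0.0751  0.1725] d tool mm [-0.3 -1.6 -0.5] turn deg [-0.02 -0.12  0.13] F [-0.55 -0.38  0.07] M [ 0.047 -0.07  -0.039] w 0.0098
```

Gripped squarely. I'll slide the hanger towards the head (tool +y).

play_rows:
  commands:
    - {"dx": 0,"dy": 0.005,"dz": 0,"ax": 0,"ay": 0,"az": 0}
    - {"dx": 0,"dy": 0.006,"dz": 0,"ax": 0,"ay": 0,"az": 0}
    - {"dx": 0,"dy": 0.006,"dz": 0,"ax": 0,"ay": 0,"az": 0}
    - {"dx": 0,"dy": 0.006,"dz": 0,"ax": 0,"ay": 0,"az": 0}
    - {"dx": 0,"dy": 0.006,"dz": 0,"ax": 0,"ay": 0,"az": 0}
  squeeze: 50

```text
time_s: 4.78
ee_pos: [0.4702, -0.0463, 0.1725]
eef_rot: [-3.138, -0.002, 2.931]
force: [-1.1, -5.2, 0.1]
grip_width: 0.0097
```

```bash
python3 -c "
from h import *
go(np.array([.464,-.0767,.173])+.044*U)"
```

```text
t 4.7833 pos [ 0.4702 -0.0463  0.1725] d tool mm [-0.3 13.  -0.6] turn deg [-0.22 -0.11  0.05] F [-1.09 -5.24  0.1 ] M [-0.919  0.15   0.005] w 0.0097
```

play_rows:
  commands:
    - {"dx": 0,"dy": 0.005,"dz": 0,"ax": 0,"ay": 0,"az": 0}
    - {"dx": 0,"dy": 0.005,"dz": 0,"ax": 0,"ay": 0,"az": 0}
    - {"dx": 0,"dy": 0.003,"dz": 0,"ax": 0,"ay": 0,"az": 0}
    - {"dx": 0,"dy": 0,"dz": 0,"ax": -0.2,"ay": 0,"az": 0}
    - {"dx": 0,"dy": 0,"dz": 0,"ax": 0,"ay": 0,"az": 0}

```text
time_s: 5.2
ee_pos: [0.4736, -0.0305, 0.1725]
eef_rot: [-3.141, -0.002, 2.934]
force: [-0.1, -3.7, -0.3]
grip_width: 0.0097
```

play_rows:
  commands:
    - {"dx": 0,"dy": 0,"dz": -0.003,"ax": 0,"ay": 0,"az": 0}
    - {"dx": 0,"dy": 0,"dz": -0.003,"ax": 0,"ay": 0,"az": 0}
    - {"dx": 0,"dy": 0,"dz": 0,"ax": 0,"ay": 0,"az": 0}
    - {"dx": 0,"dy": 0,"dz": 0,"ax": 0,"ay": 0,"az": 0}
    - {"dx": 0,"dy": 0,"dz": 0,"ax": 0,"ay": 0,"az": 0}

```text
time_s: 5.62
ee_pos: [0.4721, -0.0296, 0.1765]
eef_rot: [3.139, -0.007, 2.933]
force: [0.7, -1.4, -8.4]
grip_width: 0.0095
```

```bash
python3 -c "
from h import *
go([.464,-.0767,.173]+.044*U)
f=[]
for i in range(6):
    a=snap('top');b=snap('side');f.append(ctrl.get_obs()['force'])
print(np.mean(f,0),np.std(f,0))
cv2.imwrite('pics/lt.png',a[:,:,::-1]);cv2.imwrite('pics/ls.png',b[:,:,::-1])
s0=cv2.imread('pics/s1.png')
g=lambda c:cv2.resize(c[165:275,205:295],None,fx=4.4,fy=4.4,interpolation=2)
cv2.imwrite('pics/cmp.png',np.hstack([g(s0),g(b[:,:,::-1])]))"
```

```text
t 5.6167 pos [ 0.4721 -0.0296  0.1765] d tool mm [-2.  -3.8  3.5] turn deg [ 0.12 -0.43  0.14] F [ 0.66 -1.37 -8.44] M [-0.235 -0.249 -0.128] w 0.0095
[ 0.42171848 -0.43068608 -8.82958644] [0.33538935 0.24575902 0.5449722 ]
```

View pics/cmp.png

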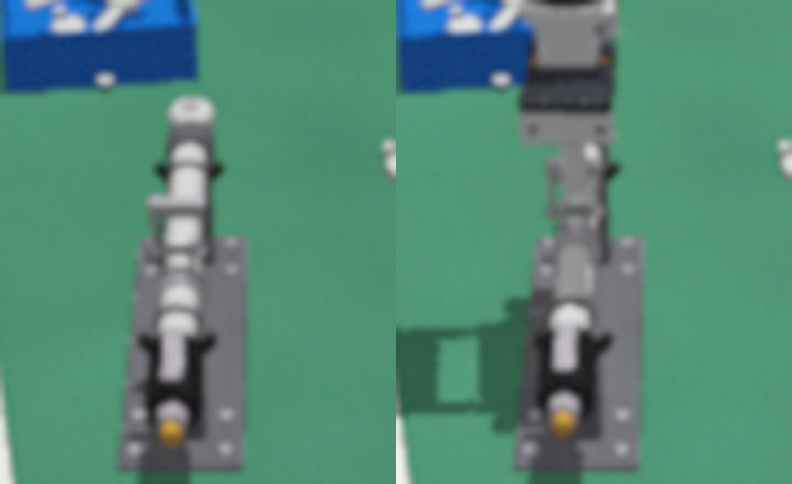

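Left is the initial view, right is the small lift. The orange nipple moved up from (172,432) to (167,420) in the panel, so the motor end has lifted. The vertical load is 8.8 N. I'll measure the nipple with a colour mask in both views.

```bash
cat >> h.py <<'E'
def blob(im,n):
    h=cv2.cvtColor(im,cv2.COLOR_RGB2HSV);H=h.astype(int)
    m=((H[...,0]>12)&(H[...,0]<28)&(H[...,1]>130)&(H[...,2]>110)).astype(np.uint8)
    w=np.zeros_like(m)
    if n=='top': w[255:290,330:375]=1
    else: w[235:280,232:262]=1
    m*=w;k=m*(H[...,1]/255.);ys,xs=np.nonzero(m)
    return np.array([np.average(xs,weights=k[ys,xs]),np.average(ys,weights=k[ys,xs])]),len(xs)
def nip(t,s):
    a,na=blob(t,'top');b,nb=blob(s,'side');X,e=two(a,b);return np.round(X*1e3,1),np.round(e*1e3,1),na,nb,a.round(2),b.round(2)
def head(t):
    H=cv2.cvtColor(t,cv2.COLOR_RGB2HSV);m=((H[...,1]<60)&(H[...,2]>150)).astype(np.uint8)
    w=np.zeros_like(m);w[225:255,205:236]=1;m*=w
    c=max(cv2.findContours(m,0,1)[0],key=cv2.contourArea);M=cv2.moments(c);return np.array([M['m10'],M['m01']])/M['m00'],M['m00']
E
python3 - <<'E'
from h import *
rd=lambda f:cv2.imread('pics/'+f)[:,:,::-1].copy()
for a,b in(('t1','s1'),('lt','ls')):
    t=rd(a+'.png');print(nip(t,rd(b+'.png')))
    hc,ar=head(t);print('head',hc.round(2),ar,onz('top',hc,.13)*1e3)
print(U)
E
```

```text
(array([ 428.4, -238.7,  110.5]), np.float64(0.5), 12, 15, array([355.76, 271.76]), array([243.52, 262.89]))
head [221.94 239.06] 110.5 [513.07362526 150.81178185 130.        ]
(array([ 425.7, -237.6,  119.6]), np.float64(0.6), 12, 14, array([355.99, 272.51]), array([242.49, 260.73]))
head [221.73 239.3 ] 110.0 [512.36254246 151.38194651 130.        ]
[0.20961856 0.97778324 0.        ]
```

The small lift shows the head end still resting: the nipple is +9 mm and F is 8.8 N. With the hanger at about -8 mm, statics puts the balance point at roughly -8 to +4 mm. I'll set it down, slide 5 mm towards the head, and lift 12 mm.

play_rows:
  commands:
    - {"dx": -0.002,"dy": 0,"dz": 0.004,"ax": 0,"ay": -0.4,"az": 0}
    - {"dx": 0,"dy": 0,"dz": 0,"ax": 0,"ay": 0,"az": 0}
    - {"dx": 0,"dy": 0.003,"dz": 0,"ax": 0,"ay": 0,"az": 0}
    - {"dx": 0,"dy": 0.003,"dz": 0,"ax": 0,"ay": 0,"az": 0}
    - {"dx": 0,"dy": 0,"dz": 0,"ax": 0,"ay": 0,"az": 0}

```text
time_s: 6.63
ee_pos: [0.4752, -0.0242, 0.1727]
eef_rot: [3.141, 0.0, 2.933]
force: [-1.4, -1.1, -5.6]
grip_width: 0.0095
```

```bash
cat >> h.py <<'E'
def look():
    go(np.array([.47618,-.02303,.173]))
    t=snap('top');s=snap('side');print(nip(t,s));hc,ar=head(t);print('head',hc.round(2),ar,onz('top',hc,.13)*1e3)
    return t,s
E
python3 -c "
from h import *
look()"
```

```text
t 6.6333 pos [ 0.4752 -0.0242  0.1727] d tool mm [-0.7  1.4 -0.3] turn deg [0.03 0.   0.14] F [-1.38 -1.14 -5.65] M [-0.262  0.248 -0.061] w 0.0095
(array([ 429.9, -232.3,  110.8]), np.float64(0.5), 14, 15, array([353.57, 271.21]), array([243.62, 261.42]))
head [219.74 238.7 ] 109.5 [514.00829683 157.22820043 130.        ]
```

The tool slid with the hanger because it was still partly carried (Fz -5.6 N). I'll unload it, then slide against the end stop.

play_rows:
  commands:
    - {"dx": 0,"dy": 0,"dz": 0.0015,"ax": 0,"ay": 0,"az": 0}
    - {"dx": 0,"dy": 0,"dz": 0,"ax": 0,"ay": 0,"az": 0}
    - {"dx": -0.0005,"dy": 0.003,"dz": 0,"ax": 0,"ay": 0,"az": 0}
    - {"dx": 0,"dy": 0.003,"dz": 0,"ax": 0,"ay": 0,"az": 0}
    - {"dx": 0,"dy": 0,"dz": 0,"ax": 0,"ay": 0,"az": 0}

```text
time_s: 7.15
ee_pos: [0.4768, -0.019, 0.1727]
eef_rot: [-3.141, 0.0, 2.933]
force: [-2.9, -0.6, -3.0]
grip_width: 0.0097
```

```bash
python3 -c "
from h import *
look()"
```

```text
t 7.15 pos [ 0.4768 -0.019   0.1727] d tool mm [-0.3 -4.1 -0.3] turn deg [-0.02  0.02  0.15] F [-2.86 -0.58 -2.98] M [-0.146  0.623 -0.029] w 0.0097
(array([ 429.9, -232.3,  110.8]), np.float64(0.5), 14, 15, array([353.57, 271.21]), array([243.62, 261.42]))
head [219.72 238.59] 107.5 [514.31779188 157.28378063 130.        ]
```

The hanger slid 5 mm while the tool stayed put, so h≈-2.5 mm. Now a trial lift.

play_rows:
  commands:
    - {"dx": 0,"dy": 0,"dz": -0.004,"ax": 0,"ay": 0,"az": 0}
    - {"dx": 0,"dy": 0,"dz": -0.004,"ax": 0,"ay": 0,"az": 0}
    - {"dx": 0,"dy": 0,"dz": -0.004,"ax": 0,"ay": 0,"az": 0}
    - {"dx": 0,"dy": 0,"dz": 0,"ax": 0,"ay": 0,"az": 0}
    - {"dx": 0,"dy": 0,"dz": 0,"ax": 0,"ay": 0,"az": 0}

```text
time_s: 7.67
ee_pos: [0.4769, -0.0188, 0.1849]
eef_rot: [3.14, 0.0, 2.933]
force: [-0.7, -0.1, -9.2]
grip_width: 0.0097
```

play_rows:
  commands:
    - {"dx": 0,"dy": 0,"dz": 0,"ax": 0,"ay": 0,"az": 0}
    - {"dx": 0,"dy": 0,"dz": 0,"ax": 0,"ay": 0,"az": 0}
    - {"dx": 0,"dy": 0,"dz": 0,"ax": 0,"ay": 0,"az": 0}
    - {"dx": 0,"dy": 0,"dz": 0,"ax": 0,"ay": 0,"az": 0}
    - {"dx": 0,"dy": 0,"dz": 0,"ax": 0,"ay": 0,"az": 0}

```text
time_s: 8.08
ee_pos: [0.4768, -0.0187, 0.1845]
eef_rot: [3.14, -0.0, 2.933]
force: [0.3, 0.1, -9.1]
grip_width: 0.0094
```

```bash
python3 -c "
from h import *
for i in range(6):
    look();print(ctrl.get_obs()['force'])" | grep -v head; cp pics/ls.png /dev/null
```

```text
t 8.0833 pos [ 0.4768 -0.0187  0.1845] d tool mm [-0.3 -4.4 11.5] turn deg [ 0.09 -0.01  0.14] F [ 0.35  0.14 -9.14] M [ 0.021 -0.004 -0.014] w 0.0094
(array([ 430.3, -233.6,  136.9]), np.float64(0.5), 15, 17, array([355.69, 270.47]), array([243.53, 255.66]))
[ 0.19506917 -0.36550643 -9.31674951]
t 8.1833 pos [ 0.4768 -0.0187  0.1845] d tool mm [-0.3 -4.4 11.5] turn deg [ 0.09 -0.01  0.14] F [ 0.2  -0.37 -9.32] M [ 0.068 -0.002  0.069] w 0.0099
(array([ 430.3, -233.8,  135.6]), np.float64(0.6), 15, 16, array([355.68, 270.47]), array([243.54, 256.01]))
[-0.08561677 -0.81224934 -8.64635798]
t 8.2833 pos [ 0.4769 -0.0187  0.1846] d tool mm [-0.2 -4.4 11.6] turn deg [ 0.09 -0.    0.14] F [-0.09 -0.81 -8.65] M [-0.022  0.035 -0.027] w 0.0095
(array([ 430.5, -233.7,  134.3]), np.float64(0.7), 16, 16, array([355.56, 270.44]), array([243.58, 256.28]))
[ 0.21906601 -0.9373309  -7.97549448]
t 8.3833 pos [ 0.4768 -0.0187  0.1846] d tool mm [-0.2 -4.4 11.6] turn deg [ 0.09 -0.    0.14] F [ 0.22 -0.94 -7.98] M [0.013 0.024 0.011] w 0.0094
(array([ 430.3, -233.7,  133.3]), np.float64(0.8), 16, 16, array([355.49, 270.5 ]), array([243.54, 256.52]))
[-0.31557814 -0.19600399 -9.27053318]
t 8.4833 pos [ 0.4769 -0.0187  0.1846] d tool mm [-0.2 -4.4 11.6] turn deg [ 0.09 -0.    0.14] F [-0.32 -0.2  -9.27] M [-0.004 -0.039 -0.025] w 0.0094
(array([ 430.6, -233.5,  132.7]), np.float64(0.8), 15, 15, array([355.39, 270.4 ]), array([243.62, 256.62]))
[-0.54018289 -0.58660584 -9.24864683]
t 8.5833 pos [ 0.4769 -0.0187  0.1846] d tool mm [-0.2 -4.4 11.6] turn deg [0.09 0.   0.14] F [-0.54 -0.59 -9.25] M [ 0.025 -0.022 -0.014] w 0.0097
(array([ 430.7, -233.5,  130.5]), np.float64(1.2), 14, 17, array([355.25, 270.36]), array([243.61, 257.13]))
[ 0.3807027  -0.88540801 -9.75476641]
```

The full weight is hanging (about 9.1 N) and still swinging. I'll let it settle.

play_rows:
  commands:
    - {"dx": 0,"dy": 0,"dz": 0,"ax": 0,"ay": 0,"az": 0}
    - {"dx": 0,"dy": 0,"dz": 0,"ax": 0,"ay": 0,"az": 0}
    - {"dx": 0,"dy": 0,"dz": 0,"ax": 0,"ay": 0,"az": 0}
    - {"dx": 0,"dy": 0,"dz": 0,"ax": 0,"ay": 0,"az": 0}
    - {"dx": 0,"dy": 0,"dz": 0,"ax": 0,"ay": 0,"az": 0}

```text
time_s: 9.1
ee_pos: [0.4769, -0.0187, 0.1846]
eef_rot: [3.14, -0.0, 2.933]
force: [-0.4, 0.2, -9.5]
grip_width: 0.0098
```

play_rows:
  commands:
    - {"dx": 0,"dy": 0,"dz": 0,"ax": 0,"ay": 0,"az": 0}
    - {"dx": 0,"dy": 0,"dz": 0,"ax": 0,"ay": 0,"az": 0}
    - {"dx": 0,"dy": 0,"dz": 0,"ax": 0,"ay": 0,"az": 0}
    - {"dx": 0,"dy": 0,"dz": 0,"ax": 0,"ay": 0,"az": 0}
    - {"dx": 0,"dy": 0,"dz": 0,"ax": 0,"ay": 0,"az": 0}

```text
time_s: 9.52
ee_pos: [0.4768, -0.0187, 0.1846]
eef_rot: [3.14, -0.0, 2.933]
force: [-0.4, -0.5, -9.2]
grip_width: 0.0095
```

```bash
cat >> h.py <<'E'
def watch(k,dt=.3):
    for i in range(k):
        z=ctrl.get_obs();X,e,na,nb,a,b=nip(snap('top'),snap('side'))
        # tilt + = motor end low; nipple 217 behind mid; bar 82+19.. ref: TCP z .1727 seated with nipple z .1107
        print(round(z['time_s'],2),X,e,'tilt mrad', round((z['ee_pos'][2]-.1727-X[2]/1e3+.1107)/.217*1e3))
        for j in range(int(dt/.05)-2): snap('top')
E
python3 -c "
from h import *
watch(5)"
```

```text
9.52 [ 430.5 -233.7  134.3] 0.7 tilt mrad -54
9.77 [ 430.5 -233.4  133.1] 1.0 tilt mrad -48
10.02 [ 430.6 -233.5  132.7] 0.8 tilt mrad -46
10.27 [ 430.6 -233.5  132.7] 0.8 tilt mrad -46
10.52 [ 430.5 -233.4  133.1] 1.0 tilt mrad -48
```

It has settled at a tilt of about -47 mrad with the head low, so the balance point is about 2.4 mm further towards the head. I'll lower it back, shifting it 5 mm towards the motor to recentre it in the play, then slide.

play_rows:
  commands:
    - {"dx": 0,"dy": -0.002,"dz": 0,"ax": 0,"ay": 0,"az": 0}
    - {"dx": 0,"dy": -0.003,"dz": 0.004,"ax": 0,"ay": 0,"az": 0}
    - {"dx": 0,"dy": 0,"dz": 0.003,"ax": 0,"ay": 0,"az": 0}
    - {"dx": 0,"dy": 0,"dz": 0.003,"ax": 0,"ay": 0,"az": 0}
    - {"dx": 0,"dy": 0,"dz": 0.002,"ax": 0,"ay": 0,"az": 0}

```text
time_s: 11.18
ee_pos: [0.476, -0.0244, 0.1725]
eef_rot: [3.14, 0.002, 2.933]
force: [-5.8, -0.6, 15.0]
grip_width: 0.0094
```

play_rows:
  commands:
    - {"dx": 0,"dy": 0,"dz": 0.001,"ax": 0,"ay": 0,"az": 0}
    - {"dx": 0,"dy": 0,"dz": 0,"ax": 0,"ay": 0,"az": 0}
    - {"dx": 0,"dy": 0,"dz": 0.0005,"ax": 0,"ay": 0,"az": 0}
    - {"dx": 0,"dy": 0,"dz": 0,"ax": 0,"ay": 0,"az": 0}
    - {"dx": 0,"dy": 0,"dz": 0,"ax": 0,"ay": 0,"az": 0}

```text
time_s: 11.6
ee_pos: [0.4759, -0.0244, 0.1729]
eef_rot: [3.14, 0.002, 2.933]
force: [-3.3, 0.1, -3.0]
grip_width: 0.0092
```

```bash
python3 -c "
from h import *
look()"
```

```text
t 11.6 pos [ 0.4759 -0.0244  0.1729] d tool mm [ 0.   1.4 -0.1] turn deg [0.08 0.13 0.12] F [-3.3   0.15 -3.03] M [ 0.068  0.818 -0.061] w 0.0092
(array([ 429. , -237.7,  111.6]), np.float64(0.6), 14, 15, array([355.48, 271.52]), array([243.61, 262.41]))
head [221.5  238.86] 108.5 [513.62583958 152.10955061 130.        ]
```

play_rows:
  commands:
    - {"dx": 0.0007,"dy": 0,"dz": 0.0007,"ax": 0,"ay": 0,"az": 0}
    - {"dx": 0,"dy": 0,"dz": 0,"ax": 0,"ay": 0,"az": 0}
    - {"dx": 0,"dy": 0.0015,"dz": 0,"ax": 0,"ay": 0,"az": 0}
    - {"dx": 0,"dy": 0.0015,"dz": 0,"ax": 0,"ay": 0,"az": 0}
    - {"dx": 0,"dy": 0,"dz": 0,"ax": 0,"ay": 0,"az": 0}

```text
time_s: 12.12
ee_pos: [0.4762, -0.022, 0.1727]
eef_rot: [-3.141, 0.004, 2.932]
force: [-4.3, -1.7, 0.0]
grip_width: 0.0098
```

```bash
python3 -c "
from h import *
look()"
```

```text
t 12.1167 pos [ 0.4762 -0.022   0.1727] d tool mm [-0.2 -1.  -0.3] turn deg [-0.02  0.23  0.11] F [-4.3  -1.72  0.04] M [-0.302  0.894 -0.029] w 0.0098
(array([ 428.9, -237.4,  111.4]), np.float64(0.3), 13, 15, array([355.38, 271.62]), array([243.62, 262.41]))
head [221.59 238.86] 110.5 [513.65094637 151.82627109 130.        ]
```

play_rows:
  commands:
    - {"dx": 0,"dy": 0,"dz": -0.003,"ax": 0,"ay": 0.2,"az": 0}
    - {"dx": 0,"dy": 0,"dz": -0.004,"ax": 0,"ay": 0,"az": 0}
    - {"dx": 0,"dy": 0,"dz": -0.005,"ax": 0,"ay": 0,"az": 0}
    - {"dx": 0,"dy": 0,"dz": 0,"ax": 0,"ay": 0,"az": 0}
    - {"dx": 0,"dy": 0,"dz": 0,"ax": 0,"ay": 0,"az": 0}

```text
time_s: 12.63
ee_pos: [0.4764, -0.0213, 0.1843]
eef_rot: [3.14, -0.001, 2.932]
force: [-0.3, -0.0, -9.1]
grip_width: 0.0093
```

play_rows:
  commands:
    - {"dx": 0,"dy": 0,"dz": 0,"ax": 0,"ay": 0,"az": 0}
    - {"dx": 0,"dy": 0,"dz": 0,"ax": 0,"ay": 0,"az": 0}
    - {"dx": 0,"dy": 0,"dz": 0,"ax": 0,"ay": 0,"az": 0}
    - {"dx": 0,"dy": 0,"dz": 0,"ax": 0,"ay": 0,"az": 0}
    - {"dx": 0,"dy": 0,"dz": 0,"ax": 0,"ay": 0,"az": 0}

```text
time_s: 13.05
ee_pos: [0.4763, -0.0212, 0.1838]
eef_rot: [3.14, -0.001, 2.933]
force: [0.1, -0.1, -9.4]
grip_width: 0.0092
```

play_rows:
  commands:
    - {"dx": 0,"dy": 0,"dz": 0,"ax": 0,"ay": 0,"az": 0}
    - {"dx": 0,"dy": 0,"dz": 0,"ax": 0,"ay": 0,"az": 0}
    - {"dx": 0,"dy": 0,"dz": 0,"ax": 0,"ay": 0,"az": 0}
    - {"dx": 0,"dy": 0,"dz": 0,"ax": 0,"ay": 0,"az": 0}
    - {"dx": 0,"dy": 0,"dz": 0,"ax": 0,"ay": 0,"az": 0}

```text
time_s: 13.47
ee_pos: [0.4762, -0.0212, 0.1836]
eef_rot: [3.14, -0.002, 2.932]
force: [-0.1, 0.4, -8.2]
grip_width: 0.0096
```

play_rows:
  commands:
    - {"dx": 0,"dy": 0,"dz": 0,"ax": 0,"ay": 0,"az": 0}
    - {"dx": 0,"dy": 0,"dz": 0,"ax": 0,"ay": 0,"az": 0}
    - {"dx": 0,"dy": 0,"dz": 0,"ax": 0,"ay": 0,"az": 0}
    - {"dx": 0,"dy": 0,"dz": 0,"ax": 0,"ay": 0,"az": 0}
    - {"dx": 0,"dy": 0,"dz": 0,"ax": 0,"ay": 0,"az": 0}

```text
time_s: 13.88
ee_pos: [0.4762, -0.0212, 0.1836]
eef_rot: [3.14, -0.002, 2.932]
force: [0.8, 0.1, -8.7]
grip_width: 0.0097
```

```bash
python3 -c "
from h import *
watch(4);go([.47618,-.02303,.173])
b=snap('side');cv2.imwrite('pics/s5.png',cv2.resize(b[170:280,190:310],None,fx=5,fy=5,interpolation=2)[:,:,::-1])"
```

```text
13.88 [ 429.8 -236.5  122.5] 1.0 tilt mrad -4
14.13 [ 429.8 -236.5  122.5] 0.9 tilt mrad -4
14.38 [ 429.8 -236.5  122.6] 0.9 tilt mrad -5
14.63 [ 429.8 -236.5  122.6] 0.9 tilt mrad -5
t 14.8833 pos [ 0.4762 -0.0212  0.1836] d tool mm [-0.4 -1.8 10.6] turn deg [ 0.1  -0.09  0.12] F [  0.23  -1.03 -10.08] M [ 0.037 -0.058  0.002] w 0.0098
```

It hangs still at a tilt of about -5 mrad, so it is balanced. Now the real lift, to about 5 cm total.

play_rows:
  commands:
    - {"dx": 0,"dy": 0,"dz": -0.004,"ax": 0,"ay": 0,"az": 0}
    - {"dx": 0,"dy": 0,"dz": -0.008,"ax": 0,"ay": 0,"az": 0}
    - {"dx": 0,"dy": 0,"dz": -0.008,"ax": 0,"ay": 0,"az": 0}
    - {"dx": 0,"dy": 0,"dz": -0.008,"ax": 0,"ay": 0,"az": 0}
    - {"dx": 0,"dy": 0,"dz": -0.006,"ax": 0,"ay": 0,"az": 0}

```text
time_s: 15.35
ee_pos: [0.4759, -0.0212, 0.2203]
eef_rot: [3.14, -0.003, 2.932]
force: [-0.1, -0.5, -9.0]
grip_width: 0.0093
```

play_rows:
  commands:
    - {"dx": 0,"dy": 0,"dz": -0.004,"ax": 0,"ay": 0,"az": 0}
    - {"dx": 0,"dy": 0,"dz": -0.002,"ax": 0,"ay": 0,"az": 0}
    - {"dx": 0,"dy": 0,"dz": 0,"ax": 0,"ay": 0,"az": 0}
    - {"dx": 0,"dy": 0,"dz": 0,"ax": 0,"ay": 0,"az": 0}
    - {"dx": 0,"dy": 0,"dz": 0,"ax": 0,"ay": 0,"az": 0}

```text
time_s: 15.77
ee_pos: [0.4765, -0.0213, 0.2293]
eef_rot: [3.14, 0.001, 2.932]
force: [-0.2, -0.6, -9.2]
grip_width: 0.0096
```

play_rows:
  commands:
    - {"dx": 0,"dy": 0,"dz": 0,"ax": 0,"ay": 0,"az": 0}
    - {"dx": 0,"dy": 0,"dz": 0,"ax": 0,"ay": 0,"az": 0}
    - {"dx": 0,"dy": 0,"dz": 0,"ax": 0,"ay": 0,"az": 0}
    - {"dx": 0,"dy": 0,"dz": 0,"ax": 0,"ay": 0,"az": 0}
    - {"dx": 0,"dy": 0,"dz": 0,"ax": 0,"ay": 0,"az": 0}

```text
time_s: 16.18
ee_pos: [0.4761, -0.0213, 0.2281]
eef_rot: [3.14, -0.002, 2.932]
force: [-0.7, -0.4, -9.0]
grip_width: 0.0096
```

play_rows:
  commands:
    - {"dx": 0,"dy": 0,"dz": 0,"ax": 0,"ay": 0,"az": 0}
    - {"dx": 0,"dy": 0,"dz": 0,"ax": 0,"ay": 0,"az": 0}
    - {"dx": 0,"dy": 0,"dz": 0,"ax": 0,"ay": 0,"az": 0}
    - {"dx": 0,"dy": 0,"dz": 0,"ax": 0,"ay": 0,"az": 0}
    - {"dx": 0,"dy": 0,"dz": 0,"ax": 0,"ay": 0,"az": 0}

```text
time_s: 16.6
ee_pos: [0.476, -0.0212, 0.228]
eef_rot: [3.14, -0.002, 2.932]
force: [0.6, -0.1, -9.2]
grip_width: 0.0093
```

play_rows:
  commands:
    - {"dx": 0,"dy": 0,"dz": 0,"ax": 0,"ay": 0,"az": 0}
    - {"dx": 0,"dy": 0,"dz": 0,"ax": 0,"ay": 0,"az": 0}
    - {"dx": 0,"dy": 0,"dz": 0,"ax": 0,"ay": 0,"az": 0}
    - {"dx": 0,"dy": 0,"dz": 0,"ax": 0,"ay": 0,"az": 0}
    - {"dx": 0,"dy": 0,"dz": 0,"ax": 0,"ay": 0,"az": 0}

```text
time_s: 17.02
ee_pos: [0.4761, -0.0213, 0.228]
eef_rot: [3.14, -0.002, 2.932]
force: [0.4, 0.5, -8.4]
grip_width: 0.0097
```

```bash
cat >> h.py <<'E'
E
sed -i 's/w\[235:280,232:262\]/w[205:280,228:268]/; s/w\[255:290,330:375\]/w[250:292,330:385]/; s/w\[225:255,205:236\]/w[222:255,195:236]/' h.py
python3 -c "
from h import *
watch(4);t,s=look();cv2.imwrite('pics/t6f.png',t[:,:,::-1])
a=cv2.resize(s[150:290,180:320],None,fx=2.8,fy=2.8,interpolation=2);b=cv2.resize(t[215:295,190:380],None,fx=2,fy=2,interpolation=2)
c=np.zeros((560,392,3),np.uint8);c[:392]=a;c[395:555,:380]=b;cv2.imwrite('pics/b6.png',c[:,:,::-1])"
```

```text
17.02 [ 429.4 -236.7  166.6] 0.1 tilt mrad -3
17.27 [ 429.6 -236.7  166.6] 0.3 tilt mrad -3
17.52 [ 429.8 -236.7  166.6] 0.6 tilt mrad -3
17.77 [ 429.6 -236.8  166.7] 0.4 tilt mrad -3
t 18.0167 pos [ 0.4761 -0.0213  0.228 ] d tool mm [-0.6 -1.8 55. ] turn deg [ 0.09 -0.11  0.12] F [ -0.34   0.51 -10.07] M [-0.063 -0.034  0.009] w 0.0095
(array([ 429.4, -236.7,  166.6]), np.float64(0.1), 15, 18, array([358.81, 270.18]), array([243.11, 249.3 ]))
head [218.99 236.29] 120.0 [520.98019496 159.72317897 130.        ]
```

View pics/b6.png

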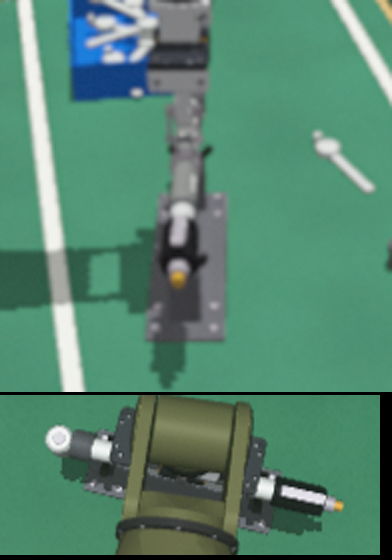

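The picture shows the tool level and clear of the rest, with the nipple at (177,280) in the upper panel and the head and motor in line above the rest below. It was still for over 2 s at 55 mm, with a tilt of about -3 mrad. Now I'll lower it gently.

play_rows:
  commands:
    - {"dx": 0.0005,"dy": 0,"dz": 0.005,"ax": 0,"ay": 0,"az": 0}
    - {"dx": 0,"dy": 0,"dz": 0.008,"ax": 0,"ay": 0,"az": 0}
    - {"dx": 0,"dy": 0,"dz": 0.008,"ax": 0,"ay": 0,"az": 0}
    - {"dx": 0,"dy": 0,"dz": 0.008,"ax": 0,"ay": 0,"az": 0}
    - {"dx": 0,"dy": 0,"dz": 0.006,"ax": 0,"ay": 0,"az": 0}

```text
time_s: 18.53
ee_pos: [0.4756, -0.021, 0.1903]
eef_rot: [3.14, -0.0, 2.933]
force: [0.2, -0.0, -8.9]
grip_width: 0.0093
```

play_rows:
  commands:
    - {"dx": 0,"dy": 0,"dz": 0.004,"ax": 0,"ay": 0,"az": 0}
    - {"dx": 0,"dy": 0,"dz": 0.003,"ax": 0,"ay": 0,"az": 0}
    - {"dx": 0,"dy": 0,"dz": 0.002,"ax": 0,"ay": 0,"az": 0}
    - {"dx": 0,"dy": 0,"dz": 0.001,"ax": 0,"ay": 0,"az": 0}
    - {"dx": 0,"dy": 0,"dz": 0,"ax": 0,"ay": 0,"az": 0}

```text
time_s: 18.95
ee_pos: [0.4749, -0.021, 0.1769]
eef_rot: [3.14, -0.004, 2.932]
force: [-1.1, 0.5, -9.9]
grip_width: 0.0097
```

```bash
python3 -c "
from h import *
go([.4756,-.0213,.1727]);watch(1)"
```

```text
t 18.95 pos [ 0.4749 -0.021   0.1769] d tool mm [-0.8 -0.2  4.2] turn deg [ 0.09 -0.23  0.11] F [-1.13  0.46 -9.86] M [ 0.029 -0.034  0.006] w 0.0097
18.95 [ 428.5 -236.6  115.6] 0.5 tilt mrad -3
```

play_rows:
  commands:
    - {"dx": -0.0004,"dy": 0,"dz": 0.001,"ax": 0,"ay": -0.2,"az": 0}
    - {"dx": 0,"dy": 0,"dz": 0.001,"ax": 0,"ay": 0,"az": 0}
    - {"dx": 0,"dy": 0,"dz": 0.001,"ax": 0,"ay": 0,"az": 0}
    - {"dx": 0,"dy": 0,"dz": 0,"ax": 0,"ay": 0,"az": 0}
    - {"dx": 0,"dy": 0,"dz": 0,"ax": 0,"ay": 0,"az": 0}

```text
time_s: 19.62
ee_pos: [0.4756, -0.0211, 0.1744]
eef_rot: [3.14, 0.001, 2.932]
force: [-0.7, 0.7, -9.0]
grip_width: 0.0096
```

```bash
python3 -c "
from h import *
go([.4756,-.0213,.1727]);watch(1)"
```

```text
t 19.6167 pos [ 0.4756 -0.0211  0.1744] d tool mm [-0.  -0.2  1.7] turn deg [0.09 0.08 0.12] F [-0.74  0.72 -8.98] M [ 0.016 -0.034 -0.029] w 0.0096
19.62 [ 429.1 -236.8  112.7] 1.1 tilt mrad -1
```

play_rows:
  commands:
    - {"dx": 0,"dy": 0,"dz": 0.0007,"ax": 0,"ay": 0,"az": 0}
    - {"dx": 0,"dy": 0,"dz": 0.0007,"ax": 0,"ay": 0,"az": 0}
    - {"dx": 0,"dy": 0,"dz": 0.0005,"ax": 0,"ay": 0,"az": 0}
    - {"dx": 0,"dy": 0,"dz": 0,"ax": 0,"ay": 0,"az": 0}
    - {"dx": 0,"dy": 0,"dz": 0,"ax": 0,"ay": 0,"az": 0}

```text
time_s: 20.28
ee_pos: [0.4757, -0.0211, 0.1728]
eef_rot: [3.14, 0.002, 2.932]
force: [-0.8, 0.2, -8.5]
grip_width: 0.0094
```

```bash
python3 -c "
from h import *
go([.4756,-.0213,.1727]);watch(1)"
```

```text
t 20.2833 pos [ 0.4757 -0.0211  0.1728] d tool mm [ 0.1 -0.2  0.1] turn deg [0.09 0.12 0.12] F [-0.76  0.24 -8.46] M [0.008 0.13  0.036] w 0.0094
20.28 [ 429.  -236.5  110.2] 0.9 tilt mrad 3
```

Barely touching. A bit further, in half-millimetre steps.

play_rows:
  commands:
    - {"dx": 0,"dy": 0,"dz": 0.0006,"ax": 0,"ay": 0,"az": 0}
    - {"dx": 0,"dy": 0,"dz": 0,"ax": 0,"ay": 0,"az": 0}
    - {"dx": 0,"dy": 0,"dz": 0.0006,"ax": 0,"ay": 0,"az": 0}
    - {"dx": 0,"dy": 0,"dz": 0,"ax": 0,"ay": 0,"az": 0}
    - {"dx": 0,"dy": 0,"dz": 0,"ax": 0,"ay": 0,"az": 0}

```text
time_s: 20.95
ee_pos: [0.4761, -0.0212, 0.1728]
eef_rot: [3.14, 0.004, 2.932]
force: [-2.2, -0.4, -5.5]
grip_width: 0.0093
```

```bash
python3 -c "
from h import *
go([.4756,-.0213,.1727]);watch(1)"
```

```text
t 20.95 pos [ 0.4761 -0.0212  0.1728] d tool mm [ 0.4 -0.2  0.1] turn deg [0.09 0.2  0.11] F [-2.24 -0.41 -5.53] M [ 0.009  0.544 -0.019] w 0.0093
20.95 [ 429.1 -236.5  110.5] 0.6 tilt mrad 1
```

play_rows:
  commands:
    - {"dx": 0.0005,"dy": 0,"dz": 0.0006,"ax": 0,"ay": 0.2,"az": 0}
    - {"dx": 0,"dy": 0,"dz": 0,"ax": 0,"ay": 0,"az": 0}
    - {"dx": 0.0003,"dy": 0,"dz": 0.0006,"ax": 0,"ay": 0,"az": 0}
    - {"dx": 0,"dy": 0,"dz": 0,"ax": 0,"ay": 0,"az": 0}
    - {"dx": 0,"dy": 0,"dz": 0,"ax": 0,"ay": 0,"az": 0}

```text
time_s: 21.62
ee_pos: [0.476, -0.0212, 0.1726]
eef_rot: [3.14, 0.002, 2.932]
force: [-2.7, 0.6, -3.0]
grip_width: 0.0097
```

```bash
python3 -c "
from h import *
go([.4756,-.0213,.1727]);watch(1)"
```

```text
t 21.6167 pos [ 0.476  -0.0212  0.1726] d tool mm [ 0.4 -0.2 -0.1] turn deg [0.1  0.14 0.11] F [-2.71  0.58 -3.04] M [-0.022  0.529 -0.055] w 0.0097
21.62 [ 428.9 -236.5  110.2] 0.9 tilt mrad 2
```

Seated, with only a small residual load. I'll release and watch.

play_rows:
  commands:
    - {"dx": 0.0003,"dy": 0,"dz": 0.0005,"ax": 0,"ay": 0,"az": 0}
    - {"dx": 0,"dy": 0,"dz": 0,"ax": 0,"ay": 0,"az": 0}
    - {"dx": 0,"dy": 0,"dz": 0,"ax": 0,"ay": 0,"az": 0}
    - {"dx": 0,"dy": 0,"dz": 0,"ax": 0,"ay": 0,"az": 0}
    - {"dx": 0,"dy": 0,"dz": 0,"ax": 0,"ay": 0,"az": 0}
  squeeze: 10

```text
time_s: 22.28
ee_pos: [0.4763, -0.0212, 0.1725]
eef_rot: [3.14, 0.004, 2.932]
force: [-1.9, 0.6, -0.6]
grip_width: 0.0097
```

play_rows:
  commands:
    - {"dx": 0,"dy": 0,"dz": 0,"ax": 0,"ay": 0,"az": 0}
    - {"dx": 0,"dy": 0,"dz": 0,"ax": 0,"ay": 0,"az": 0}
    - {"dx": 0,"dy": 0,"dz": 0,"ax": 0,"ay": 0,"az": 0}
    - {"dx": 0,"dy": 0,"dz": 0,"ax": 0,"ay": 0,"az": 0}
    - {"dx": 0,"dy": 0,"dz": 0,"ax": 0,"ay": 0,"az": 0}
  claw: 0.45

```text
time_s: 22.7
ee_pos: [0.4774, -0.0212, 0.1732]
eef_rot: [3.139, 0.007, 2.932]
force: [0.4, -0.8, -0.1]
grip_width: 0.0395
```

```bash
python3 -c "
from h import *
go([.4756,-.0213,.1727]);watch(1)"
```

```text
t 22.7 pos [ 0.4774 -0.0212  0.1732] d tool mm [ 1.7 -0.5  0.5] turn deg [0.14 0.43 0.12] F [ 0.41 -0.79 -0.08] M [0.047 0.021 0.003] w 0.0395
22.7 [ 428.9 -236.5  110.2] 0.9 tilt mrad 5
```

Free of the bar. I'll withdraw upward, then move aside for a final look.

play_rows:
  commands:
    - {"dx": 0,"dy": 0,"dz": -0.01,"ax": 0,"ay": 0,"az": 0}
    - {"dx": 0,"dy": 0,"dz": -0.025,"ax": 0,"ay": 0,"az": 0}
    - {"dx": 0,"dy": 0,"dz": -0.03,"ax": 0,"ay": 0,"az": 0}
    - {"dx": 0,"dy": 0,"dz": -0.03,"ax": 0,"ay": 0,"az": 0}
    - {"dx": 0,"dy": 0,"dz": -0.02,"ax": 0,"ay": 0,"az": 0}

```text
time_s: 23.37
ee_pos: [0.4743, -0.021, 0.291]
eef_rot: [3.14, -0.001, 2.932]
force: [0.1, -0.2, -0.3]
grip_width: 0.0419
```

play_rows:
  commands:
    - {"dx": 0.02,"dy": 0.03,"dz": 0,"ax": 0,"ay": 0,"az": 0}
    - {"dx": 0.02,"dy": 0.035,"dz": 0,"ax": 0,"ay": 0,"az": 0}
    - {"dx": 0.02,"dy": 0.035,"dz": 0,"ax": 0,"ay": 0,"az": 0}
    - {"dx": 0.02,"dy": 0.035,"dz": 0,"ax": 0,"ay": 0,"az": 0}
    - {"dx": 0.02,"dy": 0.035,"dz": 0,"ax": 0,"ay": 0,"az": 0}

```text
time_s: 23.78
ee_pos: [0.4122, 0.1668, 0.3007]
eef_rot: [3.138, 0.011, 2.921]
force: [2.3, 0.7, 0.3]
grip_width: 0.042
```

play_rows:
  commands:
    - {"dx": 0.02,"dy": 0.035,"dz": 0,"ax": 0,"ay": 0,"az": 0}
    - {"dx": 0.02,"dy": 0.035,"dz": 0,"ax": 0,"ay": 0,"az": 0}
    - {"dx": 0.01,"dy": 0.03,"dz": 0,"ax": 0,"ay": 0,"az": 0}
    - {"dx": 0,"dy": 0.01,"dz": 0,"ax": 0,"ay": 0,"az": 0}
    - {"dx": 0,"dy": 0,"dz": 0,"ax": 0,"ay": 0,"az": 0}

```text
time_s: 24.2
ee_pos: [0.3818, 0.2949, 0.3055]
eef_rot: [3.134, 0.014, 2.928]
force: [0.7, 0.1, -0.2]
grip_width: 0.0422
```

```bash
python3 -c "
from h import *
t,s=look()
a=cv2.resize(t[215:300,200:370],None,fx=3.5,fy=3.5,interpolation=2);b=cv2.resize(s[170:285,210:290],None,fx=2.5,fy=2.5,interpolation=2)
c=np.zeros((300,800,3),np.uint8);c[:a.shape[0],:a.shape[1]]=a;c[:b.shape[0],600:600+b.shape[1]]=b;cv2.imwrite('pics/f7.png',c[:,:,::-1])"
```

```text
t 24.2 pos [0.3818 0.2949 0.3055] d tool mm [-157.9 -291.7  132.4] turn deg [ 0.45  0.79 -0.16] F [ 0.71  0.13 -0.16] M [0.018 0.015 0.02 ] w 0.0422
(array([ 428.9, -236.4,  110.9]), np.float64(0.8), 12, 14, array([354.98, 271.52]), array([243.49, 262.31]))
head [221.2  239.01] 114.5 [513.17514794 152.96182948 130.        ]
```

View pics/f7.png

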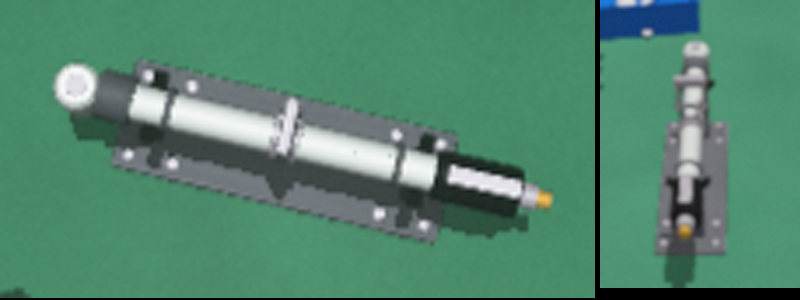

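The tool lies in both forks the same way round, head at (77,87) and nipple at (545,199). The hanger is at mid tube with the bail upright at about (287,125), and nothing else is disturbed. I'll hand it in.

```bash
python3 -c "
from h import *
print(workorder.hand_in())"
```

```text
the job is handed in; nothing more can be done
None
```

The hanger now sits at the tool's balance point, about x ≈ 0 mm at mid tube. The tool is back in both forks the same way round, released, and the job is handed in at about 24 s. I slid the hanger there from about −55 mm, using small trial lifts.

- **Balance:** the last trial lift settled at a tilt of about −4 mrad (head very slightly low). That compares with −47 mrad before the final 2.4 mm correction.
- **Main lift:** I held it by the crossbar 55 mm above the rest for more than 2 s. It was still, with a tilt of about −3 mrad; I put the uncertainty of the tilt readings at roughly 10 mrad.
- **Final check:** the motor end is back at its starting height, 110.9 mm against 110.5 mm at the start. The tool lies about 2 mm further towards the head than at first, well within the 8 mm of play. The bail is upright, and nothing near the rest looks moved in the final close-up (the carton, socket and casting lie outside it).

Two things did not go cleanly:

- **Firmer set-down:** one trial set-down touched the rest with about 15 N, so I did the final one in sub-millimetre steps.
- **Tool dragged:** on one slide the tool moved about 6 mm along with the hanger because it was still partly carried. I shifted it back 5 mm afterwards.

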